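# Finish the pinwheel layer of sample cartons

### The job

Finish the layer of sample cartons on the small plywood pallet slab: take the two cartons from the black bench mat and lay them flat in the two gaps, one each, so that the four make a square pinwheel in which each carton's end faces the side of the next, with a square opening left in the middle. Put them squarely in line with the slab, close up to their neighbours (gaps of about a centimetre at most), leaving the two cartons already laid where they are. Set them down rather than dropping them, and do not shove the jar, mug or brush aside.

Things in the scene. Friction and masses are not known exactly. Their poses are not given: they have to be found in the camera images.
- slab: fixed plywood pallet slab 200 x 200 mm, no rim. Origin: centre of its underside; top at z = 30 mm; x, y along its edges. Pinwheel carton centres in its frame (mm): laid_a (-27,-57) and laid_b (27,57), long along x; gaps to fill (57,-27) and (-57,27), long along y. This leaves 4 mm between neighbours, a 64 mm square opening in the middle, 18 mm bare slab all round
- mat: thin black rubber mat, fixed, 300 mm (x) x 190 mm (y), 3 mm thick, on which the two loose cartons lie; origin: centre of its underside
- laid_a: already laid on the slab at about (-27,-57) mm in the slab's frame, its x within about 1.5 degrees of the slab's x, not fixed: closed plain rigid cardboard carton, 110 mm long (its x), 50 mm wide (its y), 45 mm high (z), 0.14 to 0.28 kg, tape strip along the top; origin: centre of its underside. All four cartons are alike
- laid_b: already laid on the slab at about (27,57) mm in the slab's frame, its x within about 1.5 degrees of the slab's x, not fixed: closed plain rigid cardboard carton, 110 mm long (its x), 50 mm wide (its y), 45 mm high (z), 0.14 to 0.28 kg, tape strip along the top; origin: centre of its underside. All four cartons are alike
- loose_a: lies flat on the mat, to be laid in either gap, either end first (laid, it has finger room on both long sides only in the half beside the middle opening): closed plain rigid cardboard carton, 110 mm long (its x), 50 mm wide (its y), 45 mm high (z), 0.14 to 0.28 kg, tape strip along the top; origin: centre of its underside. All four cartons are alike
- loose_b: lies flat on the mat, to be laid in the other gap, likewise: closed plain rigid cardboard carton, 110 mm long (its x), 50 mm wide (its y), 45 mm high (z), 0.14 to 0.28 kg, tape strip along the top; origin: centre of its underside. All four cartons are alike
- jar: bystander: glass jar with steel cap, 64 mm wide, 75 mm high; origin: centre of its underside
- mug: bystander: white mug, 80 mm wide, 90 mm high; origin: centre of its underside
- brush: bystander: hand brush lying on the bench, about 200 mm long, along its x
Things that resemble listed ones, but are neither listed nor needed, are in the scene too. Leave any red look-alike of the loose_a alone.

How it is judged:
At the end, for the whole second after the job is handed in: One loose carton in each gap; all four flat on the slab (4 mm, 0.05 rad), at rest, within 0.1 rad of square; each new carton 76 to 94 mm, centre to centre, from one laid carton along that one's x and from the other along its y (gaps up to 14 mm); laid cartons within 12 mm of their start (((x of loose_a in the frame of laid_a between 0.076 and 0.094 m and y of loose_a in the frame of laid_b between -0.094 and -0.076 m and angle between the x axis of each of loose_a, loose_b and the y axis of slab, either way round below 0.1 rad and x of loose_b in the frame of laid_b between -0.094 and -0.076 m and y of loose_b in the frame of laid_a between 0.076 and 0.094 m) or (x of loose_b in the frame of laid_a between 0.076 and 0.094 m and y of loose_b in the frame of laid_b between -0.094 and -0.076 m and angle between the x axis of each of loose_b, loose_a and the y axis of slab, either way round below 0.1 rad and x of loose_a in the frame of laid_b between -0.094 and -0.076 m and y of loose_a in the frame of laid_a between 0.076 and 0.094 m)) and z of loose_a in the frame of slab between 0.026 and 0.034 m and angle between each of loose_a, loose_b, laid_a, laid_b's own z axis and vertical below 0.05 rad and linear speed of each of loose_a, loose_b, laid_a, laid_b below 0.02 m/s and z of loose_b in the frame of slab between 0.026 and 0.034 m and z of laid_a in the frame of slab between 0.026 and 0.034 m and z of laid_b in the frame of slab between 0.026 and 0.034 m and distance of each of laid_a, laid_b from where it was at the start of the episode below 0.012 m and angle between the x axis of each of laid_a, laid_b and the x axis of slab, either way round below 0.1 rad); the robot touches nothing.
It fails at once if a bystander (jar, mug or brush) is shoved more than 30 mm (distance of any of jar, mug, brush from where it was at the start of the episode above 0.03 m).
It fails at once if a loose carton is dropped or thrown (moves faster than 0.7 m/s while the fingers do not touch it) ((contact force between the fingers and loose_a below 0.01 N and linear speed of loose_a above 0.7 m/s) or (contact force between the fingers and loose_b below 0.01 N and linear speed of loose_b above 0.7 m/s)).
It also fails if it takes over 58 s, if anything falls off the work surface, if the arm or the gripper's body presses on something with over 40 N, if the wrist force passes 120 N, or if a joint passes its speed limit or range.

### The arm

A 7-joint arm with a two-finger parallel gripper is mounted at the origin on the work surface. World frame = base frame: x ahead of the robot, y to its left, z up, the work surface at z = 0. Lengths are in m, angles in rad, forces in N, time in s.
With the tool pointing down it reaches from about 0.35 to 0.9 m from the base axis. Payload 8.1 kg.
Tool frame: the origin (TCP) lies at the very end of the fingers, on their centre line; the grasp point (between the pads) lies grip_point_offset behind it (grip_point_offset is the distance from the TCP to the grasp point, in m); z points along the fingers, y is the direction in which the jaws open and shut (so a half turn about z gives the same grasp; the last joint's range is limited). The gripper opens to 92 mm and grips with 3 to 60 N. Pads are 19 mm wide; open, the fingers measure 130 mm over their backs; the gripper's body (75 mm by 190 mm) begins 47 mm behind the grasp point.
Start: joints at [-1.412, 0.434, 0.025, 1.573, -0.012, 1.134, -0.075], TCP at [0.162, 0.604, 0.227] pointing down, gripper open.
Joint ranges: [-2.62, 2.62], [-0.44, 2.09], [-1.27, 1.32], [0.08, 2.57], [-1.32, 4.46], [0.12, 2], [-2.74, 2.74]. Speed limits (rad/s): [2.22, 2.22, 3.01, 3.01, 3.14, 3.14, 3.14].

### API

Orientations are given as a rotation vector (axis times angle).
In Python, from cell import * gives the robot as it stands.
- The arm moves only by the tool drive_tool, never from a script. Its argument "increments" is a list of rows, each an object of numbers: "grip": the gripper's target within -1 to 1 (shut at 1, half-way at 0, fully open at -1); "tx", "ty", "tz": the shift along the world's x, y, z normalised to -1 to 1, where 1 is 400 mm; "turn": the turn about the world's z normalised to -1 to 1, where 1 is 60 degrees. In form: [{"grip": .., "tx": .., "ty": .., "tz": .., "turn": ..}, ...]. A call has 1 to 20 rows; each row is the pose to reach, as a shift and turn from the pose measured when the call began; what a row does not reach only later rows make up. A row lasts 1/10 s, in which the tool goes at most 50 mm and 8.59 degrees, less where a joint would pass 70% of its speed; a pose out of reach is approached as far as the arm can. A call with a number of a shift or a turn outside -1 to 1 is refused whole. A call with a gripper value outside its range is refused whole. The fingers move at their own pace and stop on an object; "newtons" is the grip in N (left out, the last holds). Time passes only in rows, so rows that repeat a pose let the fingers close. It gives the time, the measured TCP pose, the force and the opening at its end, in the units of the state.
- observe(): the state, without advancing time (a new reading comes with each control period).
- get_image(name): name is "scene" or "top"; returns the picture (400x640x3 uint8, red, green, blue); there is no depth.
- camera_info(name): a dict with "fx", "fy", "cx", "cy" (pixels), "eye" and "rotation" of the camera in the world. Camera axes: x right, y down, z forward; pixel columns grow to the right and rows downward; lengths in m; the calibration is good to about 2 mm. A picture is of the moment at which its call begins. camera_info takes no time and is no camera call.
- sign_off(): hands the job in, once; it reports no verdict.
The state is a dict: "clock": time; "joints": joint angles; "dq": joint speeds; "joint_efforts": joint torques, N m; "position": TCP position; "ee_rot": TCP orientation; "force": force on the tool from outside, world axes, zero at the start; "ft_torque": the same for the moment, N m; "width": opening from 0.0 (shut) to 1.0 (fully open).
Only numpy, scipy, OpenCV 4.12 (cv2) and the standard library are available. Lean on these libraries where they do the work, as an engineer would, in place of code of your own. Each camera call takes 0.05 s, during which the arm holds its last target. There are 200 camera calls.

## Working session

There is one attempt and no reset: what is moved stays moved. The work goes in short steps, Python scripts to look and compute and a tool call to move; the robot and the scene stay as the last step left them, time stands still between calls to the robot, and variables do not carry over. Pictures are saved under pics/ and viewed, about 8 in all and at most 12, crops included, and the job is handed in when it is done.

Besides the shell and the picture viewer there is one more tool, called after "Call:" by a JSON object that holds its "api" and its "payload". drive_tool: Moves the arm, as the interface text tells. Its arguments: {"type":"object","properties":{"increments":{"type":"array","items":{"type":"object","properties":{"grip":{"type":"number"},"tx":{"type":"number"},"ty":{"type":"number"},"tz":{"type":"number"},"turn":{"type":"number"}}}},"newtons":{"type":"number"}},"required":["increments"]}

```bash
mkdir -p pics; python3 - <<'E'
from cell import *
import cv2
for n in("top","scene"):
    cv2.imwrite(f"pics/{n}0.png",get_image(n)[:,:,::-1]); print(n,camera_info(n))
s=observe();print({k:s[k] for k in("clock","position","ee_rot","width","force")})
try: print(grip_point_offset)
except Exception as e: print(e)
E
```

```text
top {'fx': 374.48780313957343, 'fy': 374.48780313957343, 'cx': 316.69081304500895, 'cy': 198.33021329789787, 'eye': array([ 0.33059022, -0.01949092,  1.41303752]), 'rotation': array([-2.10570258,  2.10092558, -0.22637545])}
scene {'fx': 420.4419222565202, 'fy': 420.4419222565202, 'cx': 316.1218128906747, 'cy': 202.7982586411513, 'eye': array([1.49702054, 0.42684238, 1.28867039]), 'rotation': array([-1.39522917, -2.2845948 ,  0.79061943])}
{'clock': 0.1, 'position': array([0.16168267, 0.60325749, 0.22601727]), 'ee_rot': array([-4.10103278e-01, -3.11464530e+00,  2.22795867e-03]), 'width': 0.9987283782569047, 'force': array([-0.44850261,  0.67441572, -0.16245843])}
0.0188
```

View pics/top0.png

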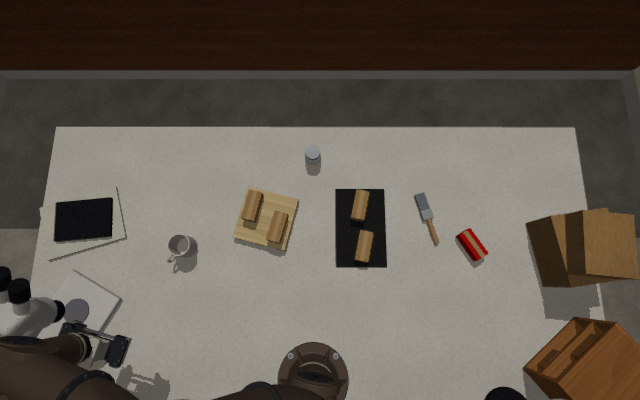

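View pics/scene0.png

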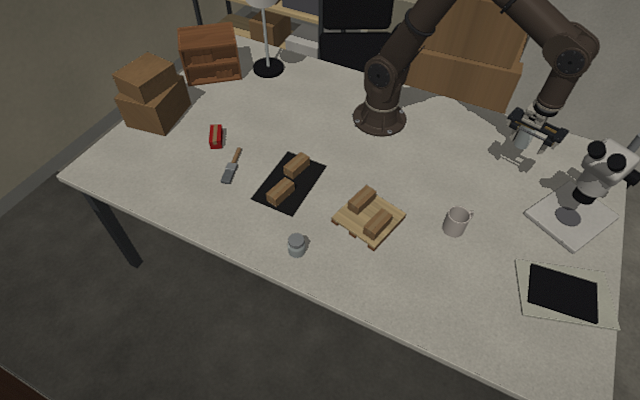

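Candidates: loose cartons at top px (360,205) and (364,246), on the mat. Not them: laid ones at (252,206) and (277,226) on the slab, the red look-alike at (472,245), and the big boxes at right. I choose the two on the mat and check with a close crop.

```bash
cat > h.py <<'E'
from cell import *
import cv2, numpy as np
from scipy.spatial.transform import Rotation as R
def project(n,P):
    c=camera_info(n);K=np.array([[c['fx'],0,c['cx']],[0,c['fy'],c['cy']],[0,0,1]])
    q=(K@R.from_rotvec(c['rotation']).as_matrix().T@(np.atleast_2d(P)-c['eye']).T).T
    return q[:,:2]/q[:,2:]
def ray(n,uv,z):
    c=camera_info(n);uv=np.atleast_2d(uv).astype(float)
    d=np.c_[(uv[:,0]-c['cx'])/c['fx'],(uv[:,1]-c['cy'])/c['fy'],np.ones(len(uv))]@R.from_rotvec(c['rotation']).as_matrix().T
    return (c['eye']+d*((z-c['eye'][2])/d[:,2])[:,None])[:,:2]
E
python3 - <<'E'
from h import *
im=cv2.imread('pics/top0.png')
c=im[175:280,225:400]
cv2.imwrite('pics/crop0.png',cv2.resize(c,None,fx=4.5,fy=4.5,interpolation=cv2.INTER_CUBIC))
hsv=cv2.cvtColor(im,cv2.COLOR_BGR2HSV)
for p in[(360,205),(364,246),(252,206),(277,226),(245,232),(352,195),(366,200),(357,210),(270,200),(258,210),(284,228)]:print(p,hsv[p[1],p[0]])
E
```

```text
(360, 205) [ 18 106 139]
(364, 246) [ 18 108 137]
(252, 206) [ 18 109 138]
(277, 226) [ 18 107 138]
(245, 232) [ 20  99 159]
(352, 195) [ 0 36 21]
(366, 200) [ 17 141 125]
(357, 210) [ 18 111 136]
(270, 200) [ 21  97 161]
(258, 210) [ 16 147  52]
(284, 228) [ 16 141  56]
```

View pics/crop0.png

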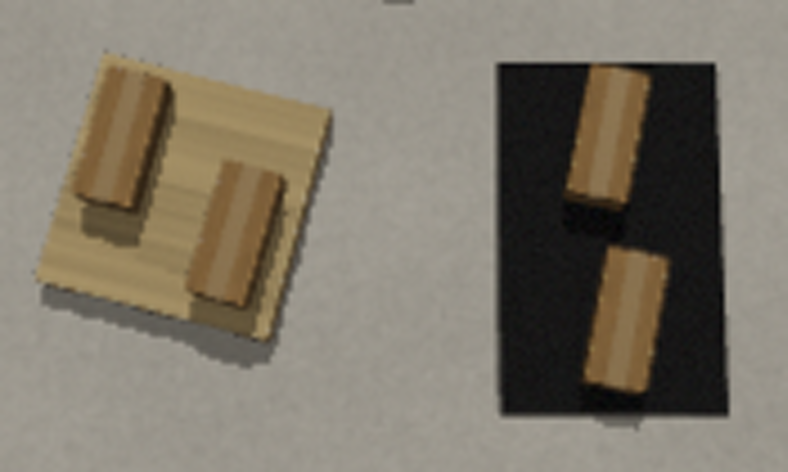

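The crop shows the slab at (155–330, 55–340 in crop px), turned about 15°, with its two laid cartons, and the mat with two plain loose cartons at crop (608,135) and (626,320). Neither is red, so the choice is confirmed.

```bash
cat >> h.py <<'E'
S=6
def rects(n,zs,box,lo,hi,amin=30,pic=None):
    """minAreaRect of colour blobs inside box (x0,y0,x1,y1); corners cast to height z"""
    im=get_image(n)[:,:,::-1] if pic is None else pic
    x0,y0,x1,y1=box
    c=cv2.resize(np.ascontiguousarray(im[y0:y1,x0:x1]),None,fx=S,fy=S,interpolation=cv2.INTER_CUBIC)
    m=cv2.inRange(cv2.cvtColor(c,cv2.COLOR_BGR2HSV),lo,hi)
    k=np.ones((S+1,S+1),np.uint8)
    m=cv2.morphologyEx(cv2.morphologyEx(m,cv2.MORPH_CLOSE,k),cv2.MORPH_OPEN,k)
    out=[]
    for ct in cv2.findContours(m,cv2.RETR_EXTERNAL,cv2.CHAIN_APPROX_NONE)[0]:
        if cv2.contourArea(ct)<amin*S*S: continue
        uv=(ct[:,0]+.5)/S-.5+[x0,y0]
        P=(ray(n,uv,zs)*1000).astype(np.float32)
        (cx,cy),(w,h),a=cv2.minAreaRect(P)
        if w<h: w,h,a=h,w,a+90
        M=cv2.moments(P.reshape(-1,1,2))
        out.append((np.array([cx,cy]),np.array([M['m10'],M['m01']])/M['m00'],w,h,(a+90)%180-90))
    return out,m
E
python3 - <<'E'
from h import *
im=cv2.imread('pics/top0.png'); np.set_printoptions(precision=1,suppress=True)
for nm,z,b in(("loose",.048,(325,180,400,280)),("laid",.075,(230,180,305,260))):
    o,m=rects("top",z,b,(10,95,95),(20,255,148),pic=im)
    for r in o: print(nm,r)
    cv2.imwrite(f'pics/m_{nm}.png',m)
o,m=rects("top",.030,(225,175,310,260),(10,75,40),(30,255,255),amin=500,pic=im); print("slab",o)
o,m2=rects("top",.003,(325,180,400,280),(0,0,0),(180,255,60),amin=500,pic=im); print("mat",o)
a=cv2.imread('pics/m_loose.png');b=cv2.imread('pics/m_laid.png');h=min(map(len,(a,b)))
cv2.imwrite('pics/m.png',cv2.resize(np.hstack([a[:h],b[:h],cv2.cvtColor(cv2.resize(m,(480,480)),cv2.COLOR_GRAY2BGR)]) if h==480 else a,None,fx=.55,fy=.55))
E
```

```text
loose (array([ 460.4, -184. ]), array([ 460.2, -183.8]), 111.00860595703125, 50.3884162902832, -11.616264343261719)
loose (array([ 613.6, -173. ]), array([ 614. , -172.7]), 111.1875, 50.00710678100586, -11.858009338378906)
laid (array([525.5, 164.4]), array([520.5, 147.1]), 162.77638244628906, 132.97642517089844, 75.70352935791016)
laid (array([606.9, 147.3]), array([607.3, 148.4]), 77.08116149902344, 9.378739356994629, 75.60784912109375)
laid (array([591.7, 232.2]), array([599.8, 231.2]), 142.88768005371094, 55.369937896728516, -14.561370849609375)
slab [(array([563.3, 177.8]), array([563.6, 177.8]), 202.5112762451172, 200.81378173828125, 75.70274353027344)]
mat [(array([ 534.4, -177. ]), array([ 523. , -176.8]), 297.9238586425781, 187.29747009277344, -0.01572418212890625)]
```

View pics/m.png

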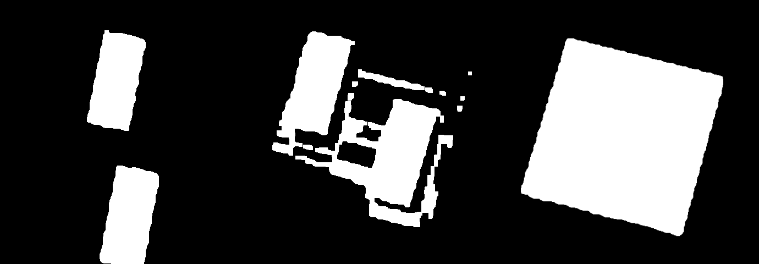

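```bash
python3 - <<'E'
from h import *
im=cv2.imread('pics/top0.png'); np.set_printoptions(precision=1,suppress=True)
th=np.deg2rad(-14.3);Rm=np.array([[np.cos(th),-np.sin(th)],[np.sin(th),np.cos(th)]]);sc=np.array([563.4,177.8])
k=np.ones((31,31),np.uint8)
c=cv2.resize(im[180:260,230:305],None,fx=6,fy=6,interpolation=cv2.INTER_CUBIC)
m=cv2.inRange(cv2.cvtColor(c,cv2.COLOR_BGR2HSV),(10,100,112),(20,255,150))
k6=np.ones((9,9),np.uint8)
m=cv2.morphologyEx(cv2.morphologyEx(m,cv2.MORPH_CLOSE,k6),cv2.MORPH_OPEN,k)
for ct in cv2.findContours(m,cv2.RETR_EXTERNAL,cv2.CHAIN_APPROX_NONE)[0]:
    P=(ray("top",(ct[:,0]+.5)/6-.5+[230,180],.075)*1000).astype(np.float32)
    r=cv2.minAreaRect(P);print("laid",r,"slabframe",Rm.T@(np.array(r[0])-sc))
for g in((57,-27),(-57,27)):print("gap",sc+Rm@np.array(g))
s=observe();A=R.from_rotvec(s['ee_rot']).as_matrix();print("tool y deg",np.degrees(np.arctan2(A[1,1],A[0,1])),A[:,2])
E
```

```text
laid ((549.1637573242188, 187.62474060058594), (25.013641357421875, 19.93592071533203), 1.911598563194275) slabframe [-16.2   6. ]
laid ((531.167724609375, 142.69703674316406), (70.7574691772461, 115.24502563476562), 74.5992660522461) slabframe [-22.6 -42. ]
laid ((605.4993896484375, 229.18878173828125), (52.42345428466797, 115.36042022705078), 75.97246551513672) slabframe [28.1 60.2]
gap [612.  137.6]
gap [514.8 218. ]
tool y deg 74.99809843211982 [-0. -0. -1.]
```

Call:
{"api": "drive_tool", "payload": {"increments": [{"grip": -1, "tx": 0.59, "ty": -0.98, "turn": 0.055}, {"grip": -1, "tx": 0.59, "ty": -0.98, "turn": 0.055}, {"grip": -1, "tx": 0.59, "ty": -0.98, "turn": 0.055}, {"grip": -1, "tx": 0.59, "ty": -0.98, "turn": 0.055}, {"grip": -1, "tx": 0.59, "ty": -0.98, "turn": 0.055}, {"grip": -1, "tx": 0.59, "ty": -0.98, "turn": 0.055}, {"grip": -1, "tx": 0.59, "ty": -0.98, "turn": 0.055}, {"grip": -1, "tx": 0.59, "ty": -0.98, "turn": 0.055}, {"grip": -1, "tx": 0.59, "ty": -0.98, "turn": 0.055}, {"grip": -1, "tx": 0.59, "ty": -0.98, "turn": 0.055}, {"grip": -1, "tx": 0.59, "ty": -0.98, "turn": 0.055}, {"grip": -1, "tx": 0.59, "ty": -0.98, "turn": 0.055}], "newtons": 25}}

```text
invalid input
```

Call:
{"api": "drive_tool", "payload": {"increments": [{"grip": -1, "tx": 0.59, "ty": -0.98, "tz": 0, "turn": 0.055}, {"grip": -1, "tx": 0.59, "ty": -0.98, "tz": 0, "turn": 0.055}, {"grip": -1, "tx": 0.59, "ty": -0.98, "tz": 0, "turn": 0.055}, {"grip": -1, "tx": 0.59, "ty": -0.98, "tz": 0, "turn": 0.055}, {"grip": -1, "tx": 0.59, "ty": -0.98, "tz": 0, "turn": 0.055}, {"grip": -1, "tx": 0.59, "ty": -0.98, "tz": 0, "turn": 0.055}, {"grip": -1, "tx": 0.59, "ty": -0.98, "tz": 0, "turn": 0.055}, {"grip": -1, "tx": 0.59, "ty": -0.98, "tz": 0, "turn": 0.055}, {"grip": -1, "tx": 0.59, "ty": -0.98, "tz": 0, "turn": 0.055}, {"grip": -1, "tx": 0.59, "ty": -0.98, "tz": 0, "turn": 0.055}, {"grip": -1, "tx": 0.59, "ty": -0.98, "tz": 0, "turn": 0.055}, {"grip": -1, "tx": 0.59, "ty": -0.98, "tz": 0, "turn": 0.055}], "newtons": 25}}

```text
clock: 1.3
position: [0.397, 0.2124, 0.2259]
ee_rot: [-0.319, -3.125, 0.002]
force: [0.4, 0.8, 0.1]
width: 0.999
```

Call:
{"api": "drive_tool", "payload": {"increments": [{"grip": -1, "tx": 0.585, "ty": -0.973, "tz": 0, "turn": 0}, {"grip": -1, "tx": 0.585, "ty": -0.973, "tz": 0, "turn": 0}, {"grip": -1, "tx": 0.585, "ty": -0.973, "tz": 0, "turn": 0}, {"grip": -1, "tx": 0.585, "ty": -0.973, "tz": 0, "turn": 0}, {"grip": -1, "tx": 0.585, "ty": -0.973, "tz": 0, "turn": 0}, {"grip": -1, "tx": 0.585, "ty": -0.973, "tz": 0, "turn": 0}, {"grip": -1, "tx": 0.585, "ty": -0.973, "tz": 0, "turn": 0}, {"grip": -1, "tx": 0.585, "ty": -0.973, "tz": 0, "turn": 0}, {"grip": -1, "tx": 0.585, "ty": -0.973, "tz": 0, "turn": 0}, {"grip": -1, "tx": 0.585, "ty": -0.973, "tz": 0, "turn": 0}, {"grip": -1, "tx": 0.585, "ty": -0.973, "tz": 0, "turn": 0}, {"grip": -1, "tx": 0.585, "ty": -0.973, "tz": -0.1, "turn": 0}, {"grip": -1, "tx": 0.585, "ty": -0.973, "tz": -0.2, "turn": 0}, {"grip": -1, "tx": 0.585, "ty": -0.973, "tz": -0.28, "turn": 0}, {"grip": -1, "tx": 0.585, "ty": -0.973, "tz": -0.28, "turn": 0}]}}

```text
clock: 2.8
position: [0.6282, -0.1718, 0.1094]
ee_rot: [-0.311, -3.117, -0.003]
force: [-0.4, 0.3, 0.7]
width: 1.002
```

```bash
python3 - <<'E'
from h import *
im=np.hstack([cv2.resize(get_image("top")[140:290,225:425,::-1],None,fx=2,fy=2,interpolation=cv2.INTER_CUBIC),cv2.resize(get_image("scene")[110:260,220:420,::-1],None,fx=2,fy=2,interpolation=cv2.INTER_CUBIC)])
cv2.imwrite('pics/c1.png',im)
E
```

```text
(no output)
```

View pics/c1.png

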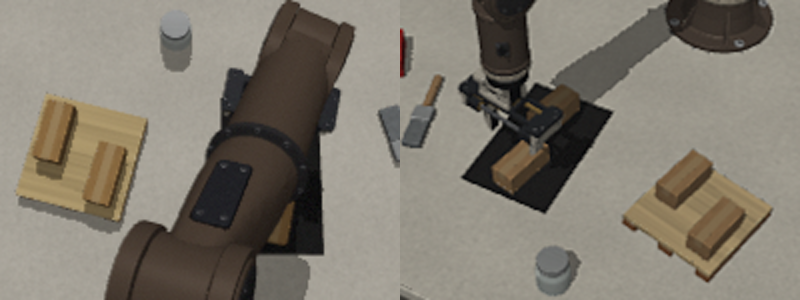

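The gripper (scene crop ~(515,120)) straddles the far loose carton with fingers either side; slab and jar are undisturbed. Next: descend and grip.

Call:
{"api": "drive_tool", "payload": {"increments": [{"grip": -1, "tx": 0.007, "ty": -0.012, "tz": -0.08, "turn": 0}, {"grip": -1, "tx": 0.007, "ty": -0.012, "tz": -0.16, "turn": 0}, {"grip": -1, "tx": 0.007, "ty": -0.012, "tz": -0.21, "turn": 0}, {"grip": -1, "tx": 0.007, "ty": -0.012, "tz": -0.24, "turn": 0}, {"grip": -1, "tx": 0.007, "ty": -0.012, "tz": -0.248, "turn": 0}, {"grip": -1, "tx": 0.007, "ty": -0.012, "tz": -0.248, "turn": 0}, {"grip": 0.3, "tx": 0.007, "ty": -0.012, "tz": -0.248, "turn": 0}, {"grip": 0.3, "tx": 0.007, "ty": -0.012, "tz": -0.248, "turn": 0}, {"grip": 0.3, "tx": 0.007, "ty": -0.012, "tz": -0.248, "turn": 0}, {"grip": 0.3, "tx": 0.007, "ty": -0.012, "tz": -0.248, "turn": 0}, {"grip": 0.3, "tx": 0.007, "ty": -0.012, "tz": -0.248, "turn": 0}, {"grip": 0.3, "tx": 0.007, "ty": -0.012, "tz": -0.248, "turn": 0}], "newtons": 30}}

```text
clock: 4.1
position: [0.6342, -0.1789, 0.0153]
ee_rot: [-0.314, -3.125, -0.0]
force: [-0.8, 0.3, 1.8]
width: 0.54
```

Call:
{"api": "drive_tool", "payload": {"increments": [{"grip": 0.3, "tx": 0, "ty": 0, "tz": 0.06, "turn": 0}, {"grip": 0.3, "tx": 0, "ty": 0, "tz": 0.16, "turn": 0}, {"grip": 0.3, "tx": 0, "ty": 0, "tz": 0.26, "turn": 0}, {"grip": 0.3, "tx": 0, "ty": 0.05, "tz": 0.36, "turn": 0.05}, {"grip": 0.3, "tx": -0.01, "ty": 0.14, "tz": 0.42, "turn": 0.15}, {"grip": 0.3, "tx": -0.015, "ty": 0.24, "tz": 0.42, "turn": 0.27}, {"grip": 0.3, "tx": -0.02, "ty": 0.34, "tz": 0.42, "turn": 0.39}, {"grip": 0.3, "tx": -0.025, "ty": 0.44, "tz": 0.42, "turn": 0.51}, {"grip": 0.3, "tx": -0.03, "ty": 0.54, "tz": 0.42, "turn": 0.63}, {"grip": 0.3, "tx": -0.035, "ty": 0.64, "tz": 0.42, "turn": 0.75}, {"grip": 0.3, "tx": -0.04, "ty": 0.74, "tz": 0.42, "turn": 0.87}, {"grip": 0.3, "tx": -0.042, "ty": 0.82, "tz": 0.42, "turn": 0.97}, {"grip": 0.3, "tx": -0.042, "ty": 0.843, "tz": 0.42, "turn": 1.0}, {"grip": 0.3, "tx": -0.042, "ty": 0.843, "tz": 0.42, "turn": 1.0}, {"grip": 0.3, "tx": -0.042, "ty": 0.843, "tz": 0.42, "turn": 1.0}]}}

```text
clock: 5.6
position: [0.6175, 0.1565, 0.183]
ee_rot: [1.286, -2.864, 0.002]
force: [-0.5, -0.7, -1.8]
width: 0.546
```

Call:
{"api": "drive_tool", "payload": {"increments": [{"grip": 0.3, "tx": 0, "ty": 0.004, "tz": -0.03, "turn": 0.12}, {"grip": 0.3, "tx": 0, "ty": 0.004, "tz": -0.06, "turn": 0.25}, {"grip": 0.3, "tx": 0, "ty": 0.004, "tz": -0.1, "turn": 0.38}, {"grip": 0.3, "tx": 0, "ty": 0.004, "tz": -0.12, "turn": 0.455}, {"grip": 0.3, "tx": 0, "ty": 0.004, "tz": -0.12, "turn": 0.455}, {"grip": 0.3, "tx": 0, "ty": 0.004, "tz": -0.12, "turn": 0.455}]}}

```text
clock: 6.2
position: [0.6178, 0.1562, 0.1352]
ee_rot: [1.918, -2.485, 0.004]
force: [-0.4, 0.3, -2.2]
width: 0.54
```

```bash
python3 - <<'E'
from h import *
t=get_image("top")[:,:,::-1];s=get_image("scene")[:,:,::-1]
cv2.imwrite('pics/s2.png',s)
cv2.imwrite('pics/c2.png',np.hstack([cv2.resize(t[160:280,215:345],(520,480),interpolation=cv2.INTER_CUBIC)[:, :390],cv2.resize(s[160:260,315:420],None,fx=3.9,fy=4.8,interpolation=cv2.INTER_CUBIC)]))
# scene pixels of ideal slab-top corners and gap1 outline on slab top for comparison
th=np.deg2rad(-14.3);Rm=np.array([[np.cos(th),-np.sin(th)],[np.sin(th),np.cos(th)]]);sc=np.array([563.4,177.8])
im=s.copy()
o=observe();print(o['position'],o['ee_rot'],o['joints'][6])
E
```

```text
[0.61802608 0.15725724 0.13570465] [ 1.92171704 -2.48418587  0.00423366] 2.552332353105175
```

View pics/c2.png

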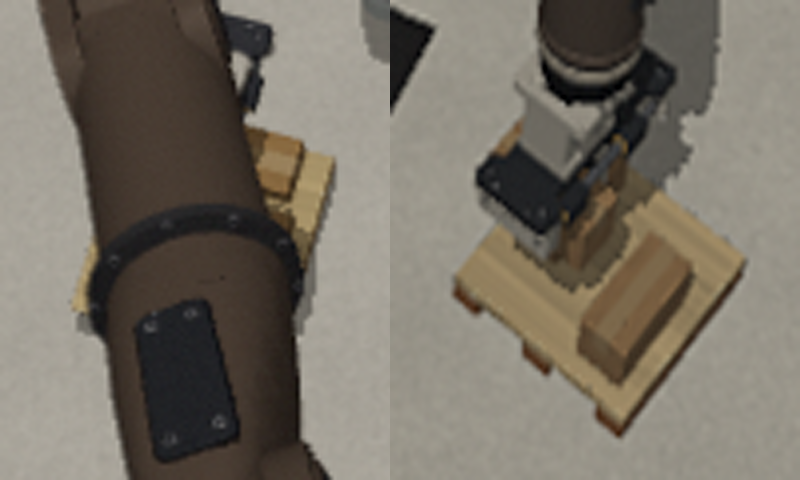

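The carton is held over the upper gap, jaws along slab x; the arm hides most from the top. I refine the laid cartons from the first picture by hue before lowering.

```bash
python3 - <<'E'
from h import *
im=cv2.imread('pics/top0.png'); np.set_printoptions(precision=1,suppress=True)
th=np.deg2rad(-14.3);Rm=np.array([[np.cos(th),-np.sin(th)],[np.sin(th),np.cos(th)]]);sc=np.array([563.4,177.8])
c=cv2.resize(im[180:260,230:305],None,fx=6,fy=6,interpolation=cv2.INTER_CUBIC).astype(np.float32)/255
h=cv2.cvtColor(c,cv2.COLOR_BGR2HSV);H,Sa,V=cv2.split(h)
for hm in(37.5,39):
    m=((H<hm)&(V>.40)&(V<.6)&(Sa>.38)).astype(np.uint8)*255
    m=cv2.morphologyEx(cv2.morphologyEx(m,cv2.MORPH_CLOSE,np.ones((9,9),np.uint8)),cv2.MORPH_OPEN,np.ones((41,41),np.uint8))
    cv2.imwrite(f'pics/h{int(hm)}.png',m)
    for ct in cv2.findContours(m,cv2.RETR_EXTERNAL,cv2.CHAIN_APPROX_NONE)[0]:
        P=(ray("top",(ct[:,0]+.5)/6-.5+[230,180],.075)*1000).astype(np.float32)
        r=cv2.minAreaRect(P);Q=(P-sc)@Rm
        print(hm,np.array(r[1]),r[2],"slab frame c",Rm.T@(np.array(r[0])-sc),"pct x",np.percentile(Q[:,0],[3,97]),"y",np.percentile(Q[:,1],[10,90]))
E
```

```text
37.5 [ 51.3 110.5] 75.19259643554688 slab frame c [-24.  -52.2] pct x [-78.4  30.3] y [-76.8 -27.6]
37.5 [ 51.4 111.6] 76.68922424316406 slab frame c [27.5 59.1] pct x [-26.9  82.8] y [34.4 83.6]
39 [ 54.6 112.1] 76.03301239013672 slab frame c [-23.4 -50.6] pct x [-78.7  32.1] y [-76.8 -25.5]
39 [ 53. 114.] 76.31753540039062 slab frame c [27.8 59.9] pct x [-27.6  83.9] y [34.4 85. ]
```

Call:
{"api": "drive_tool", "payload": {"increments": [{"grip": 0.3, "tx": 0.0085, "ty": 0.002, "tz": 0, "turn": 0.004}, {"grip": 0.3, "tx": 0.0085, "ty": 0.002, "tz": -0.06, "turn": 0.004}, {"grip": 0.3, "tx": 0.0085, "ty": 0.002, "tz": -0.11, "turn": 0.004}, {"grip": 0.3, "tx": 0.0085, "ty": 0.002, "tz": -0.11, "turn": 0.004}, {"grip": 0.3, "tx": 0.0085, "ty": 0.002, "tz": -0.11, "turn": 0.004}, {"grip": 0.3, "tx": 0.0085, "ty": 0.002, "tz": -0.11, "turn": 0.004}]}}

```text
clock: 6.9
position: [0.6224, 0.1584, 0.0931]
ee_rot: [-1.926, 2.48, -0.006]
force: [0.5, -0.1, -1.3]
width: 0.546
```

```bash
python3 - <<'E'
from h import *
for i in range(3):
    s=get_image("scene")[:,:,::-1];o=observe();print(o['position'],o['ee_rot'],o['force'])
cv2.imwrite('pics/c3.png',cv2.resize(s[160:260,320:420],(700,600),interpolation=cv2.INTER_CUBIC))
E
```

```text
[0.62241371 0.15838297 0.09316011] [-1.92643308  2.47996822 -0.00552205] [ 0.77854254  1.14748882 -1.40237243]
[0.62227821 0.15830295 0.09304297] [-1.92654762  2.4801032  -0.00542752] [ 0.40535824 -0.33482435 -1.09684151]
[0.62211583 0.15828632 0.0928462 ] [-1.92677193  2.48028795 -0.00519182] [ 0.3205617  -0.90721883 -1.79158752]
```

View pics/c3.png

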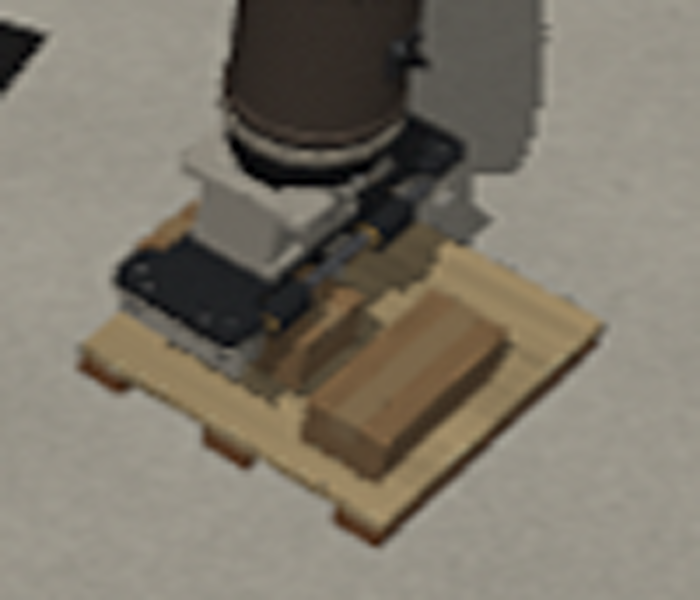

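The carton hangs about 5 cm above the gap, parallel to laid_b with clear slab between them. Lowering on.

Call:
{"api": "drive_tool", "payload": {"increments": [{"grip": 0.3, "tx": -0.001, "ty": 0, "tz": -0.05, "turn": 0}, {"grip": 0.3, "tx": -0.001, "ty": 0, "tz": -0.09, "turn": 0}, {"grip": 0.3, "tx": -0.001, "ty": 0, "tz": -0.112, "turn": 0}, {"grip": 0.3, "tx": -0.001, "ty": 0, "tz": -0.117, "turn": 0}, {"grip": 0.3, "tx": -0.001, "ty": 0, "tz": -0.117, "turn": 0}, {"grip": 0.3, "tx": -0.001, "ty": 0, "tz": -0.117, "turn": 0}]}}

```text
clock: 7.65
position: [0.6223, 0.1585, 0.0469]
ee_rot: [-1.926, 2.479, -0.006]
force: [-0.1, -0.4, -1.6]
width: 0.544
```

Call:
{"api": "drive_tool", "payload": {"increments": [{"grip": 0.3, "tx": -0.001, "ty": 0, "tz": -0.005, "turn": 0}, {"grip": 0.3, "tx": -0.001, "ty": 0, "tz": -0.01, "turn": 0}, {"grip": 0.3, "tx": -0.001, "ty": 0, "tz": -0.013, "turn": 0}, {"grip": 0.3, "tx": -0.001, "ty": 0, "tz": -0.013, "turn": 0}]}}

```text
clock: 8.05
position: [0.6221, 0.1585, 0.0423]
ee_rot: [-1.926, 2.479, -0.006]
force: [-1.4, 0.1, 4.8]
width: 0.544
```

Contact felt (+6 N). Release partway, then rise.

Call:
{"api": "drive_tool", "payload": {"increments": [{"grip": -0.5, "tx": 0, "ty": 0, "tz": 0, "turn": 0}, {"grip": -0.5, "tx": 0, "ty": 0, "tz": 0, "turn": 0}, {"grip": -0.5, "tx": 0, "ty": 0, "tz": 0, "turn": 0}, {"grip": -0.5, "tx": 0, "ty": 0, "tz": 0, "turn": 0}, {"grip": -0.5, "tx": 0, "ty": 0, "tz": 0.05, "turn": 0}, {"grip": -0.5, "tx": 0, "ty": 0, "tz": 0.12, "turn": 0}, {"grip": -0.5, "tx": 0, "ty": 0, "tz": 0.22, "turn": 0}, {"grip": -0.5, "tx": 0, "ty": 0, "tz": 0.32, "turn": 0}, {"grip": -1, "tx": 0, "ty": -0.1, "tz": 0.4, "turn": -0.1}, {"grip": -1, "tx": -0.07, "ty": -0.2, "tz": 0.4, "turn": -0.2}, {"grip": -1, "tx": -0.14, "ty": -0.3, "tz": 0.4, "turn": -0.3}, {"grip": -1, "tx": -0.21, "ty": -0.4, "tz": 0.4, "turn": -0.42}, {"grip": -1, "tx": -0.27, "ty": -0.5, "tz": 0.4, "turn": -0.54}, {"grip": -1, "tx": -0.34, "ty": -0.6, "tz": 0.4, "turn": -0.66}, {"grip": -1, "tx": -0.41, "ty": -0.7, "tz": 0.4, "turn": -0.78}, {"grip": -1, "tx": -0.44, "ty": -0.8, "tz": 0.4, "turn": -0.9}, {"grip": -1, "tx": -0.44, "ty": -0.85, "tz": 0.4, "turn": -1}, {"grip": -1, "tx": -0.44, "ty": -0.85, "tz": 0.4, "turn": -1}, {"grip": -1, "tx": -0.44, "ty": -0.85, "tz": 0.4, "turn": -1}]}}

```text
clock: 9.95
position: [0.4462, -0.1812, 0.2023]
ee_rot: [-0.43, 3.112, -0.007]
force: [-0.2, -0.2, -0.3]
width: 1.0
```

```bash
python3 - <<'E'
from h import *
np.set_printoptions(precision=1,suppress=True)
im=get_image("top")[:,:,::-1].copy();cv2.imwrite('pics/top4.png',im)
cv2.imwrite('pics/c4.png',cv2.resize(im[175:265,225:385],(800,450),interpolation=cv2.INTER_CUBIC))
th=np.deg2rad(-14.3);Rm=np.array([[np.cos(th),-np.sin(th)],[np.sin(th),np.cos(th)]]);sc=np.array([563.4,177.8])
c=cv2.resize(im[180:260,230:305],None,fx=6,fy=6,interpolation=cv2.INTER_CUBIC).astype(np.float32)/255
H,Sa,V=cv2.split(cv2.cvtColor(c,cv2.COLOR_BGR2HSV))
m=((H<37.5)&(V>.40)&(V<.6)&(Sa>.38)).astype(np.uint8)*255
m=cv2.morphologyEx(cv2.morphologyEx(m,cv2.MORPH_CLOSE,np.ones((9,9),np.uint8)),cv2.MORPH_OPEN,np.ones((41,41),np.uint8))
for ct in cv2.findContours(m,cv2.RETR_EXTERNAL,cv2.CHAIN_APPROX_NONE)[0]:
    P=(ray("top",(ct[:,0]+.5)/6-.5+[230,180],.075)*1000).astype(np.float32)
    r=cv2.minAreaRect(P);print(np.array(r[1]),r[2],"slab frame c",Rm.T@(np.array(r[0])-sc))
o=observe();print(o['position'],o['ee_rot'],o['joints'][6])
E
```

```text
[164.2 166.7] 76.1841049194336 slab frame c [3.5 1.7]
[ 0.4 -0.2  0.2] [-0.4  3.1 -0. ] 2.214230603919321
```

View pics/c4.png

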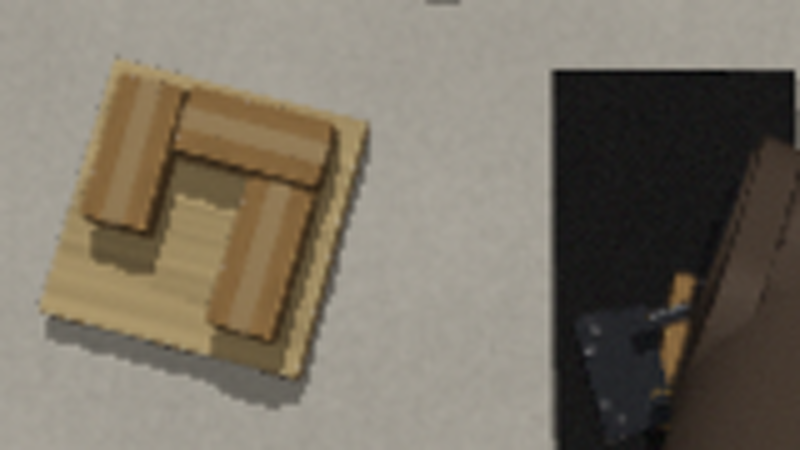

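The first carton sits in the upper gap (crop 255,138), square to its neighbours, and laid_a and laid_b look unmoved. The gripper is over the near loose carton. Now pick it.

Call:
{"api": "drive_tool", "payload": {"increments": [{"grip": -1, "tx": -0.0085, "ty": 0.002, "tz": 0, "turn": -0.13}, {"grip": -1, "tx": -0.0085, "ty": 0.002, "tz": -0.06, "turn": -0.26}, {"grip": -1, "tx": -0.0085, "ty": 0.002, "tz": -0.15, "turn": -0.38}, {"grip": -1, "tx": -0.0085, "ty": 0.002, "tz": -0.22, "turn": -0.455}, {"grip": -1, "tx": -0.0085, "ty": 0.002, "tz": -0.22, "turn": -0.455}, {"grip": -1, "tx": -0.0085, "ty": 0.002, "tz": -0.22, "turn": -0.455}, {"grip": -1, "tx": -0.0085, "ty": 0.002, "tz": -0.22, "turn": -0.455}]}}

```text
clock: 10.7
position: [0.4441, -0.1795, 0.1156]
ee_rot: [0.308, 3.125, -0.006]
force: [0.7, -0.8, -0.6]
width: 0.999
```

Call:
{"api": "drive_tool", "payload": {"increments": [{"grip": -1, "tx": -0.003, "ty": -0.002, "tz": -0.08, "turn": -0.005}, {"grip": -1, "tx": -0.003, "ty": -0.002, "tz": -0.16, "turn": -0.005}, {"grip": -1, "tx": -0.003, "ty": -0.002, "tz": -0.22, "turn": -0.005}, {"grip": -1, "tx": -0.003, "ty": -0.002, "tz": -0.25, "turn": -0.005}, {"grip": -1, "tx": -0.003, "ty": -0.002, "tz": -0.256, "turn": -0.005}, {"grip": -1, "tx": -0.003, "ty": -0.002, "tz": -0.256, "turn": -0.005}, {"grip": 0.3, "tx": -0.003, "ty": -0.002, "tz": -0.256, "turn": -0.005}, {"grip": 0.3, "tx": -0.003, "ty": -0.002, "tz": -0.256, "turn": -0.005}, {"grip": 0.3, "tx": -0.003, "ty": -0.002, "tz": -0.256, "turn": -0.005}, {"grip": 0.3, "tx": -0.003, "ty": -0.002, "tz": -0.256, "turn": -0.005}, {"grip": 0.3, "tx": -0.003, "ty": -0.002, "tz": -0.256, "turn": -0.005}, {"grip": 0.3, "tx": -0.003, "ty": -0.002, "tz": -0.256, "turn": -0.005}]}}

```text
clock: 11.9
position: [0.4429, -0.1803, 0.0133]
ee_rot: [0.317, 3.124, -0.006]
force: [-0.9, 0.5, 2.8]
width: 0.548
```

```bash
python3 - <<'E'
from h import *
np.set_printoptions(precision=1,suppress=True)
# separate measure of the three laid tops: lower V threshold splits at dark gaps
im=cv2.imread('pics/top4.png')
th=np.deg2rad(-14.3);Rm=np.array([[np.cos(th),-np.sin(th)],[np.sin(th),np.cos(th)]]);sc=np.array([563.4,177.8])
c=cv2.resize(im[180:260,230:305],None,fx=6,fy=6,interpolation=cv2.INTER_CUBIC).astype(np.float32)/255
H,Sa,V=cv2.split(cv2.cvtColor(c,cv2.COLOR_BGR2HSV))
m=((H<37.5)&(V>.40)&(V<.6)&(Sa>.38)).astype(np.uint8)*255
m=cv2.morphologyEx(m,cv2.MORPH_OPEN,np.ones((41,41),np.uint8))
uv=(np.argwhere(m>0)[:,::-1]+.5)/6-.5+[230,180]
Q=((ray("top",uv,.075)*1000)-sc)@Rm
lo=lambda sel,ax:np.percentile(Q[sel][:,ax],[1,99])
x,y=Q.T
print("laid_b core x",lo((y>45)&(y<75),0),"y",lo((x>-15)&(x<20)&(y>20),1))
print("laid_a core x",lo((y<-40)&(y>-65)&(x<50),0),"y",lo((x<20)&(x>-70)&(y<0),1))
print("new x",lo((y>-20)&(y<20)&(x>20),0),"y",lo((x>42)&(x<75),1))
print("laid_b/new y profile",np.histogram(y[(x>42)&(x<75)],np.arange(20,50,2))[0])
print("laid_a/new x profile",np.histogram(x[(y<-40)&(y>-65)],np.arange(20,50,2))[0])
o=observe();np.set_printoptions(precision=4);print(o['position'],o['ee_rot'],o['force'],o['width'])
E
```

```text
Traceback (most recent call last):
IndexError: index -1 is out of bounds for axis 0 with size 0
```

Gripped (50 mm opening). That side check had an empty selection; I skip it, since the picture already showed the fit. Carry to the lower-left gap.

Call:
{"api": "drive_tool", "payload": {"increments": [{"grip": 0.3, "tx": 0, "ty": 0, "tz": 0.06, "turn": 0}, {"grip": 0.3, "tx": 0, "ty": 0, "tz": 0.16, "turn": 0}, {"grip": 0.3, "tx": 0, "ty": 0, "tz": 0.26, "turn": 0}, {"grip": 0.3, "tx": 0, "ty": 0.05, "tz": 0.36, "turn": 0.03}, {"grip": 0.3, "tx": 0.02, "ty": 0.14, "tz": 0.42, "turn": 0.12}, {"grip": 0.3, "tx": 0.04, "ty": 0.24, "tz": 0.42, "turn": 0.23}, {"grip": 0.3, "tx": 0.06, "ty": 0.34, "tz": 0.42, "turn": 0.34}, {"grip": 0.3, "tx": 0.08, "ty": 0.44, "tz": 0.42, "turn": 0.45}, {"grip": 0.3, "tx": 0.1, "ty": 0.54, "tz": 0.42, "turn": 0.56}, {"grip": 0.3, "tx": 0.12, "ty": 0.64, "tz": 0.42, "turn": 0.67}, {"grip": 0.3, "tx": 0.14, "ty": 0.74, "tz": 0.42, "turn": 0.78}, {"grip": 0.3, "tx": 0.16, "ty": 0.84, "tz": 0.42, "turn": 0.89}, {"grip": 0.3, "tx": 0.171, "ty": 0.93, "tz": 0.42, "turn": 1.0}, {"grip": 0.3, "tx": 0.171, "ty": 0.968, "tz": 0.42, "turn": 1.0}, {"grip": 0.3, "tx": 0.171, "ty": 0.968, "tz": 0.42, "turn": 1.0}, {"grip": 0.3, "tx": 0.171, "ty": 0.968, "tz": 0.42, "turn": 1.0}]}}

```text
clock: 13.5
position: [0.511, 0.2057, 0.1808]
ee_rot: [-1.286, 2.865, -0.006]
force: [0.1, -0.5, -2.1]
width: 0.54
```

Call:
{"api": "drive_tool", "payload": {"increments": [{"grip": 0.3, "tx": 0.001, "ty": 0.003, "tz": 0, "turn": 0.12}, {"grip": 0.3, "tx": 0.001, "ty": 0.003, "tz": 0, "turn": 0.25}, {"grip": 0.3, "tx": 0.001, "ty": 0.003, "tz": -0.03, "turn": 0.38}, {"grip": 0.3, "tx": 0.001, "ty": 0.003, "tz": -0.08, "turn": 0.456}, {"grip": 0.3, "tx": 0.001, "ty": 0.003, "tz": -0.14, "turn": 0.456}, {"grip": 0.3, "tx": 0.001, "ty": 0.003, "tz": -0.19, "turn": 0.456}, {"grip": 0.3, "tx": 0.001, "ty": 0.003, "tz": -0.205, "turn": 0.456}, {"grip": 0.3, "tx": 0.001, "ty": 0.003, "tz": -0.205, "turn": 0.456}, {"grip": 0.3, "tx": 0.001, "ty": 0.003, "tz": -0.205, "turn": 0.456}]}}

```text
clock: 14.4
position: [0.512, 0.2064, 0.0997]
ee_rot: [-1.924, 2.479, -0.006]
force: [0.4, 0.5, -1.4]
width: 0.545
```

```bash
python3 - <<'E'
from h import *
s=get_image("scene")[:,:,::-1];t=get_image("top")[:,:,::-1]
cv2.imwrite('pics/c5.png',np.hstack([cv2.resize(s[160:260,320:420],(400,500),interpolation=cv2.INTER_CUBIC),cv2.resize(t[170:270,225:305],(400,500),interpolation=cv2.INTER_CUBIC)]))
o=observe();print(o['position'],o['ee_rot'],o['force'])
E
```

```text
[0.51214999 0.20697612 0.0999726 ] [-1.92419711  2.47774038 -0.00582895] [ 0.17540413  1.46594784 -2.12522926]
```

View pics/c5.png

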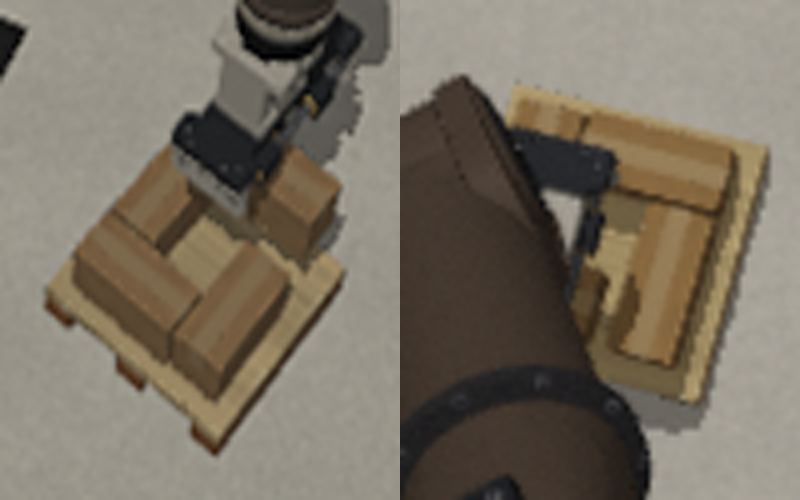

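The second carton hangs above the last gap (scene crop ~(295,205)), square and clear of laid_a and laid_b; the first placement looks good. Lowering.

Call:
{"api": "drive_tool", "payload": {"increments": [{"grip": 0.3, "tx": -0.001, "ty": 0, "tz": -0.05, "turn": 0}, {"grip": 0.3, "tx": -0.001, "ty": 0, "tz": -0.1, "turn": 0}, {"grip": 0.3, "tx": -0.001, "ty": 0, "tz": -0.13, "turn": 0}, {"grip": 0.3, "tx": -0.001, "ty": 0, "tz": -0.14, "turn": 0}, {"grip": 0.3, "tx": -0.001, "ty": 0, "tz": -0.14, "turn": 0}, {"grip": 0.3, "tx": -0.001, "ty": 0, "tz": -0.14, "turn": 0}]}}

```text
clock: 15.1
position: [0.5123, 0.2072, 0.0447]
ee_rot: [-1.923, 2.477, -0.006]
force: [0.1, -0.4, -0.7]
width: 0.54
```

Call:
{"api": "drive_tool", "payload": {"increments": [{"grip": 0.3, "tx": -0.001, "ty": 0, "tz": -0.005, "turn": 0}, {"grip": 0.3, "tx": -0.001, "ty": 0, "tz": -0.01, "turn": 0}, {"grip": 0.3, "tx": -0.001, "ty": 0, "tz": -0.0125, "turn": 0}, {"grip": 0.3, "tx": -0.001, "ty": 0, "tz": -0.0125, "turn": 0}]}}

```text
clock: 15.5
position: [0.5121, 0.2074, 0.0403]
ee_rot: [-1.923, 2.476, -0.006]
force: [-0.7, -0.6, 6.0]
width: 0.541
```

Contact. Release, rise straight, and swing clear of the top view.

Call:
{"api": "drive_tool", "payload": {"increments": [{"grip": -0.5, "tx": 0, "ty": 0, "tz": 0, "turn": 0}, {"grip": -0.5, "tx": 0, "ty": 0, "tz": 0, "turn": 0}, {"grip": -0.5, "tx": 0, "ty": 0, "tz": 0, "turn": 0}, {"grip": -0.5, "tx": 0, "ty": 0, "tz": 0, "turn": 0}, {"grip": -0.5, "tx": 0, "ty": 0, "tz": 0.05, "turn": 0}, {"grip": -0.5, "tx": 0, "ty": 0, "tz": 0.12, "turn": 0}, {"grip": -0.5, "tx": 0, "ty": 0, "tz": 0.22, "turn": 0}, {"grip": -0.5, "tx": 0, "ty": 0, "tz": 0.32, "turn": 0}, {"grip": -0.5, "tx": 0, "ty": -0.1, "tz": 0.4, "turn": -0.1}, {"grip": -0.5, "tx": 0, "ty": -0.2, "tz": 0.4, "turn": -0.2}, {"grip": -0.5, "tx": 0, "ty": -0.3, "tz": 0.4, "turn": -0.3}, {"grip": -0.5, "tx": 0, "ty": -0.4, "tz": 0.4, "turn": -0.4}, {"grip": -0.5, "tx": 0, "ty": -0.5, "tz": 0.4, "turn": -0.5}, {"grip": -0.5, "tx": 0, "ty": -0.6, "tz": 0.4, "turn": -0.6}, {"grip": -0.5, "tx": 0, "ty": -0.7, "tz": 0.4, "turn": -0.7}, {"grip": -0.5, "tx": 0, "ty": -0.8, "tz": 0.4, "turn": -0.8}, {"grip": -0.5, "tx": 0, "ty": -0.9, "tz": 0.4, "turn": -0.9}, {"grip": -0.5, "tx": 0, "ty": -0.9, "tz": 0.4, "turn": -0.9}]}}

```text
clock: 17.3
position: [0.5111, -0.1591, 0.2006]
ee_rot: [-0.572, 3.086, -0.015]
force: [-0.2, -0.4, -0.8]
width: 0.75
```

```bash
python3 - <<'E'
from h import *
s=get_image("scene")[:,:,::-1];t=get_image("top")[:,:,::-1];cv2.imwrite('pics/top6.png',t)
cv2.imwrite('pics/c6.png',np.hstack([cv2.resize(s[170:260,325:415],(360,520),interpolation=cv2.INTER_CUBIC),cv2.resize(t[182:257,230:305],(440,520),interpolation=cv2.INTER_CUBIC)]))
o=observe();print(o['clock'],o['position'],o['force'])
E
```

```text
17.4 [ 0.51182029 -0.1534436   0.2001868 ] [-0.03420477  1.28550206 -0.60158211]
```

View pics/c6.png

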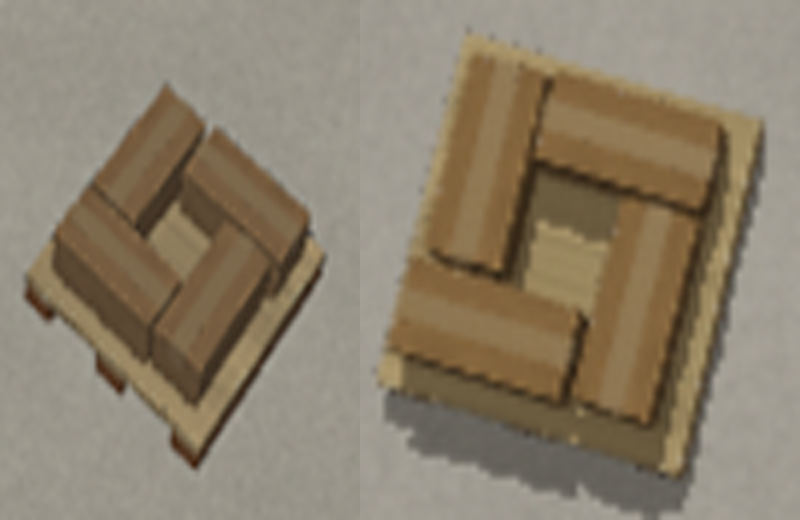

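The pinwheel is complete: in the top crop the four tops are at about (490,162), (630,140), (645,305) and (485,330), with thin gaps and a square opening. I'll do one numeric check from the tops' corners as read in the crop.

```bash
python3 - <<'E'
from h import *
np.set_printoptions(precision=1,suppress=True)
C=dict(laid_b=[(480,52),(552,78),(500,272),(430,250)],new1=[(552,78),(722,125),(705,208),(537,160)],laid_a=[(622,190),(698,212),(650,422),(578,402)],new2=[(412,260),(582,312),(565,400),(388,350)])
G={}
for k,v in C.items():
    uv=(np.array(v)-[360,0])/[440/75,520/75]+[230,182]-.5
    p=(ray("top",uv,.075)*1000).astype(np.float32);(c,(w,h),a)=cv2.minAreaRect(p)
    G[k]=p.mean(0)
    e=[p[1]-p[0]+p[2]-p[3],p[3]-p[0]+p[2]-p[1]];e=max(e,key=np.linalg.norm);print(k,G[k],w,h,"long deg",np.degrees(np.arctan2(e[1],e[0]))%180)
th=np.deg2rad(-14.3);f=lambda a,b:np.array([[np.cos(th),np.sin(th)],[-np.sin(th),np.cos(th)]])@(G[a]-G[b])
for n in("new1","new2"):print(n,"in laid_a",f(n,"laid_a"),"in laid_b",f(n,"laid_b"))
E
```

```text
laid_b [603.9 224.4] 47.82861328125 109.85664367675781 long deg 165.37999
new1 [614.6 138.7] 110.71965789794922 45.598876953125 long deg 76.52561
laid_a [528.  131.3] 48.81410598754883 113.80892181396484 long deg 167.0729
new2 [514.9 223.3] 112.29229736328125 48.814208984375 long deg 76.211075
new1 in laid_a [82.1 28.6] in laid_b [ 31.5 -80.4]
new2 in laid_a [-35.5  86. ] in laid_b [-86.  -23.1]
```

```bash
python3 -c "
from cell import *
print(sign_off(), observe()['clock'])"
```

```text
the job is handed in; nothing more can be done
the job is handed in; nothing more can be done
```

Both loose cartons are laid in the two gaps and the pinwheel is complete. I handed the job in at about 17.5 s. The sign-off reports no verdict.

- **Setting down:** I lowered each carton until the wrist force rose by about 6–7 N, then opened the gripper only partway and lifted straight up.
- **Spacing:** Read by hand from the final top view, the new cartons are 82 and 80 mm (first carton) and 86 and 86 mm (second) from their neighbours. The required range is 76–94 mm. These readings are good to a few millimetres, as pixels there are about 3.5 mm.
- **Squareness:** The new cartons are within about 1° of square with the slab.
- **Laid cartons:** They look unmoved in the pictures. I did not compare their start and end positions number by number.
- **Bystanders:** I kept carry heights well above the jar, mug and brush, but did not measure them again at the end.
- **Check that failed:** One mid-job script for measuring the gaps on the slab crashed on an empty selection. The final picture and corner measurement stand in for it.

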